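# Bring the test probes down onto the board in the safe order

## Robot

A 7-joint arm with a two-finger parallel gripper is mounted at the origin on the work surface. World frame = base frame: x ahead of the robot, y to its left, z up, the work surface at z = 0. Lengths are in m, angles in rad, forces in N, time in s.
With the tool pointing down it reaches from about 0.4 to 0.75 m from the base axis. Payload 19.5 kg.
Tool frame: the origin (TCP) lies at the very end of the fingers, on their centre line; the grasp point (between the pads) lies 19 mm behind it (r.hold_point_z is the distance from the TCP to the grasp point, in m); z points along the fingers, y is the direction in which the jaws open and shut (so a half turn about z gives the same grasp; the last joint's range is limited). The gripper opens to 85 mm and grips with 20 to 120 N. Pads are 22 mm wide; open, the fingers measure 114 mm over their backs; the gripper's body (76 mm by 85 mm) begins 54 mm behind the grasp point. The pads swing forward as they close: fully open they stand 13 mm farther back than shut.
Start: joints at [-1.15, 0.707, -0.028, 1.485, 0.022, 0.951, -0.075], TCP at [0.257, 0.514, 0.231] pointing down, gripper open.
Joint ranges: [-2.71, 2.71], [-0.32, 2.16], [-1.57, 1.52], [0, 2.45], [-1.46, 4.6], [0, 2.02], [-2.83, 2.83]. Speed limits (rad/s): [1.89, 1.89, 2.57, 2.57, 3.01, 3.01, 3.01].

## Interface

Orientations are given as a unit quaternion [x, y, z, w].
In Python, from cell import r gives the robot as it stands. Calls block until the motion is done:
- r.move_to(position, orientation): joint-space move of the TCP to a pose.
- r.movel(position, rotation=None, speed=0.15): straight line of the TCP; rotation=None keeps the orientation; speed is the mean speed in m/s.
- r.goto_joints(angles): joint-space move.
- r.move_gripper(opening, force=None): finger opening in m; force is the grip in N (None keeps the last); returns when the fingers have stopped.
- r.hold(seconds).
- r.ik(position, orientation): joint angles nearest the present ones, or None.
- r.get_obs(): the state.
- r.camera(name): name is "side" or "top"; returns a dict with "color" (420x560x3 uint8, red, green, blue), "intrinsics" (3x3 intrinsics, pixels), "dist_coeffs" ([k1, k2, p1, p2, k3] as OpenCV has them; the pictures are not rectified), "R" (3x3) and "t" (3): a world point X has camera coordinates R X + t. Camera axes: x right, y down, z forward; pixel columns grow to the right and rows downward; lengths in m; the calibration is good to about 2 mm. A picture is of the moment at which its call begins. There is no depth.
A pose or a line that the arm cannot do raises r.PlanningError and nothing moves.
- r.finish_job(): hands the job in, once; it reports no verdict.
The state is a dict: "time": time; "joint_positions": joint angles; "joint_velocities": joint speeds; "effort": joint torques, N m; "tool_pos": TCP position; "ee_rot": TCP orientation; "wrist_force": force on the tool from outside, world axes, zero at the start; "ft_torque": the same for the moment, N m; "finger_gap": finger opening in m.
Only numpy, scipy, OpenCV 4.12 (cv2) and the standard library are available. Lean on these libraries where they do the work, as an engineer would, in place of code of your own. Each camera call takes 0.05 s, during which the arm holds its last target.

## Task

Connect the board in the test fixture with the tips of the shut fingers: lightly press down the ground probe (wide round cap) first, then the supply probe (square cap), then the signal probe (narrow oblong cap), each until its cap is down on its sleeve, where it stays by itself. Ground must be down before supply is touched and supply before signal; leave the spare probe (small round cap) up. Grip nothing, pull no probe up, push no harder than a light finger would (well under 20 N), and leave the spacer, spool, bottle and cutters where they stand.

Things in the scene. Friction and masses are not known exactly. Their poses are not given: they have to be found in the camera images.
- fixture: The test fixture, fixed to the bench: black base plate 210 (x) x 270 (y) x 14 mm high, circuit board on it, and over that a clear plate of the same outline on four pillars, its upper face 64 mm above the bench. Origin: centre of the underside, on the bench; z up. The four test probes stand upright on the clear plate about 90 mm apart in x and 120 mm apart in y, nearly at the corners of a rectangle, and which probe is at which corner changes.
- ground_base: The fixed guide sleeve of the ground probe (the one with the wide round cap, a flat disc 38 mm across): aluminium, 16 mm across, 20 mm high, with a foot 24 mm across. Origin: centre of its foot on the clear plate, 64 mm above the bench; same axes as the fixture.
- ground_top (a point): Centre of the upper face of the ground probe's cap: wide round cap, a flat disc 38 mm across, 10 mm thick, grey plastic. About 106 mm above the bench when raised and 94 mm when the cap sits on its sleeve; the point moves with the cap. Same axes as the fixture.
- ground (a joint): How far the ground probe is pressed down, in m: near 0 (to 0.002) raised at the start, 0.012 with the cap sitting on the sleeve (hard stop); its sprung tip reaches the board at 0.008. No return spring: friction of about 3 N holds it wherever it is left. Pulled up it would go to -0.006.
- supply_base: The fixed guide sleeve of the supply probe (the one with the square cap, 30 x 30 mm): aluminium, 16 mm across, 20 mm high, with a foot 24 mm across. Origin: centre of its foot on the clear plate, 64 mm above the bench; same axes as the fixture.
- supply_top (a point): Centre of the upper face of the supply probe's cap: square cap, 30 x 30 mm, 10 mm thick, grey plastic. About 106 mm above the bench when raised and 94 mm when the cap sits on its sleeve; the point moves with the cap. Same axes as the fixture.
- supply (a joint): How far the supply probe is pressed down, in m: near 0 (to 0.002) raised at the start, 0.012 with the cap sitting on the sleeve (hard stop); its sprung tip reaches the board at 0.008. No return spring: friction of about 3 N holds it wherever it is left. Pulled up it would go to -0.006.
- signal_base: The fixed guide sleeve of the signal probe (the one with the narrow oblong cap, 14 mm along the fixture's x by 42 mm along its y): aluminium, 16 mm across, 20 mm high, with a foot 24 mm across. Origin: centre of its foot on the clear plate, 64 mm above the bench; same axes as the fixture.
- signal_top (a point): Centre of the upper face of the signal probe's cap: narrow oblong cap, 14 mm along the fixture's x by 42 mm along its y, 10 mm thick, grey plastic. About 106 mm above the bench when raised and 94 mm when the cap sits on its sleeve; the point moves with the cap. Same axes as the fixture.
- signal (a joint): How far the signal probe is pressed down, in m: near 0 (to 0.002) raised at the start, 0.012 with the cap sitting on the sleeve (hard stop); its sprung tip reaches the board at 0.008. No return spring: friction of about 3 N holds it wherever it is left. Pulled up it would go to -0.006.
- spare_base: The fixed guide sleeve of the spare probe (the one with the small round cap, 18 mm across): aluminium, 16 mm across, 20 mm high, with a foot 24 mm across. Origin: centre of its foot on the clear plate, 64 mm above the bench; same axes as the fixture.
- spare_top (a point): Centre of the upper face of the spare probe's cap: small round cap, 18 mm across, 10 mm thick, grey plastic. About 106 mm above the bench when raised and 94 mm when the cap sits on its sleeve; the point moves with the cap. Same axes as the fixture.
- spare (a joint): How far the spare probe is pressed down, in m: near 0 (to 0.002) raised at the start, 0.012 with the cap sitting on the sleeve (hard stop); its sprung tip reaches the board at 0.008. No return spring: friction of about 3 N holds it wherever it is left. Pulled up it would go to -0.006.
- spacer: Bystander: loose brass spacer, a cylinder 18 mm across and 28 mm high, standing on the clear plate near its middle, between the probes. Origin: centre of its underside.
- spool: Bystander: loose solder spool, 56 mm across, 46 mm high, standing on the bench to the fixture's +y side. Origin: centre of its underside.
- flux: Bystander: loose white bottle, 48 mm across, 85 mm high, standing on the bench to the fixture's -y side. Origin: centre of its underside.
- cutters: Bystander: loose side cutters with yellow handles, about 125 mm long, 14 mm high, lying on the bench to the fixture's +y side, towards the robot. Origin: at their pivot, on the bench; the handles run to -x, the jaws to +x.

How it is judged:
On the way, in this order (a step that is already met when the one before it is completed fails the run):
1. the ground probe is down on the board (value of joint ground above 0.008 m), for 0.2 s.
2. the supply probe is down on the board (value of joint supply above 0.008 m), for 0.2 s.
3. the signal probe is down on the board (value of joint signal above 0.008 m), for 0.2 s.
At the end, for the whole second after the job is handed in: The ground, supply and signal probes are each at least 8 mm down (12 mm is fully down) and stay so; the spare is still up (less than 3 mm down); spacer, spool, bottle and cutters are at rest, upright as they were, within 20 mm of where they started (value of joint each of ground, supply, signal above 0.008 m and value of joint spare below 0.003 m and distance of each of spacer, spool, flux, cutters from where it was at the start of the episode below 0.02 m and angle between each of spacer, spool, flux, cutters's own z axis and vertical below 0.3 rad and linear speed of each of spacer, spool, flux, cutters below 0.02 m/s); the robot touches nothing.
It fails at once if the supply probe is touched or pressed before the ground probe is down (value of joint ground below 0.008 m and (value of joint supply above 0.004 m or contact force between supply_base and the arm above 0.5 N)).
It fails at once if the signal probe is touched or pressed before the supply probe is down (value of joint supply below 0.008 m and (value of joint signal above 0.004 m or contact force between signal_base and the arm above 0.5 N)).
It fails at once if a probe is pushed with more than 20 N (contact force between any of ground_base, supply_base, signal_base, spare_base and the arm above 20 N).
It fails at once if the spare probe is pressed more than 3 mm down, or any probe is pulled more than 3 mm up (value of joint spare above 0.003 m or value of joint any of ground, supply, signal, spare below -0.003 m).
It fails at once if a bystander is lifted, or moved by more than 20 mm, or tipped (not (distance of each of spacer, spool, flux, cutters from where it was at the start of the episode below 0.02 m and angle between each of spacer, spool, flux, cutters's own z axis and vertical below 0.3 rad)).
It also fails if it takes over 48 s, if anything falls off the work surface, if the arm or the gripper's body presses on something with over 40 N, if the wrist force passes 120 N, or if a joint passes its speed limit or range.

## Working session

There is one attempt and no reset: what is moved stays moved. The work goes in short steps, each a Python script; the robot and the scene stay as the last script left them, time stands still between calls to the robot, and variables do not carry over. Pictures are saved under pics/ and viewed, and the job is handed in when it is done.

```bash
ls; mkdir -p pics; python3 - <<'E'
from cell import r
import cv2,numpy as np
np.set_printoptions(precision=4,suppress=True)
for n in("top","side"):
    c=r.camera(n); cv2.imwrite(f"pics/{n}0.png",c["color"][:,:,::-1]); print(n,c["intrinsics"],c["dist_coeffs"],c["R"],c["t"],-c["R"].T@c["t"])
o=r.get_obs(); print(o["time"],o["tool_pos"],o["ee_rot"],o["wrist_force"],o["finger_gap"])
E
```

```text
pics
top [[440.3222   0.     270.6419]
 [  0.     440.3222 212.0117]
 [  0.       0.       1.    ]] [-0.0431  0.      0.      0.      0.    ] [[ 0.0974 -0.9952 -0.0047]
 [-0.9714 -0.094  -0.2181]
 [ 0.2167  0.0259 -0.9759]] [0.009  0.5833 1.0155] [0.3457 0.0376 1.1183]
side [[390.4941   0.     275.4179]
 [  0.     390.4941 208.7993]
 [  0.       0.       1.    ]] [-0.0213  0.      0.      0.      0.    ] [[-0.9436 -0.331  -0.0019]
 [-0.153   0.4412 -0.8843]
 [ 0.2935 -0.8341 -0.467 ]] [0.5357 0.1682 0.6905] [0.3286 0.6791 0.4722]
0.1 [0.2566 0.5143 0.2309] [ 0.2294  0.9733 -0.0004 -0.0001] [ 0.0679 -0.1665 -0.7148] 0.0855076897394942
```

View pics/top0.png

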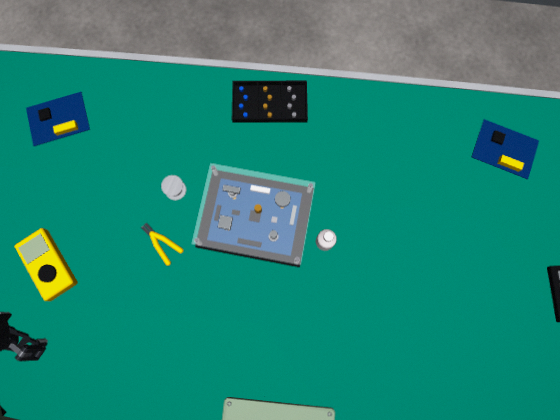

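View pics/side0.png

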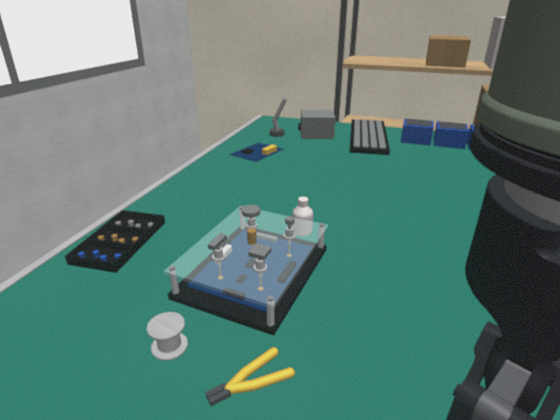

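```bash
python3 - <<'E'
import cv2
t=cv2.imread("pics/top0.png")[155:275,185:345]; cv2.imwrite("pics/topc.png",cv2.resize(t,None,fx=5,fy=5,interpolation=cv2.INTER_CUBIC))
t=cv2.imread("pics/side0.png")[195:335,165:335]; cv2.imwrite("pics/sidec.png",cv2.resize(t,None,fx=4,fy=4,interpolation=cv2.INTER_CUBIC))
E
```

```text
(no output)
```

View pics/topc.png

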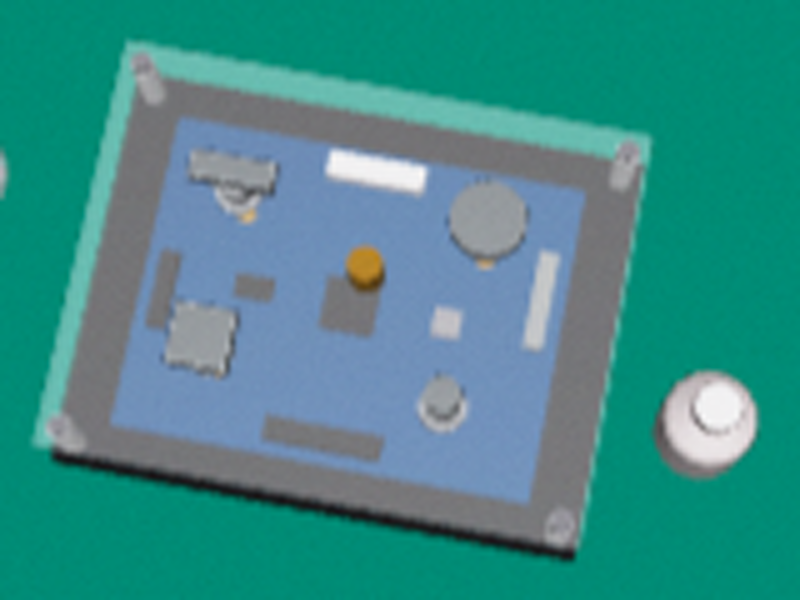

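View pics/sidec.png

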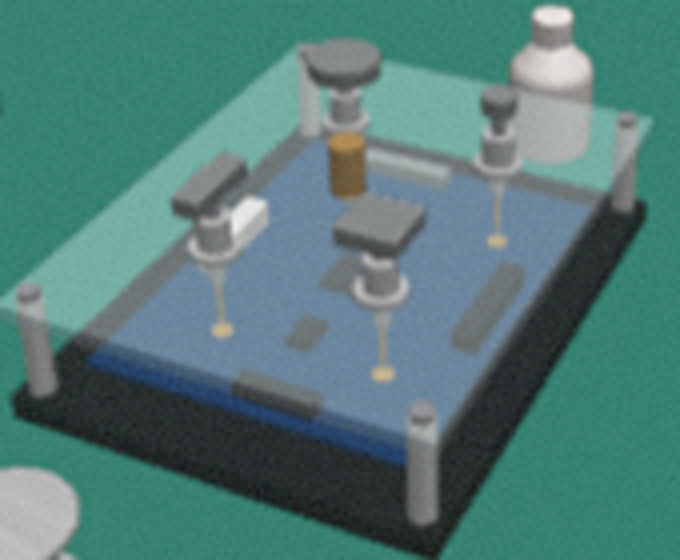

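The top view shows these caps: ground disc at about (282,199), square at (225,222), oblong at (231,189) and spare at (274,234). The spacer is at (258,209) and the bottle at (327,239). Next I'll mask them and cast rays.

```bash
cat > h.py <<'E'
import numpy as np,cv2
def ray(c,uv):
    p=cv2.undistortPoints(np.array([[uv]],float),c["intrinsics"],np.array(c["dist_coeffs"]))[0,0]
    return -c["R"].T@c["t"], c["R"].T@np.array([p[0],p[1],1])
def onz(c,uv,z):
    o,d=ray(c,uv); return o+d*(z-o[2])/d[2]
def proj(c,X):
    return cv2.projectPoints(np.array([X],float),cv2.Rodrigues(c["R"])[0],c["t"],c["intrinsics"],np.array(c["dist_coeffs"]))[0].ravel()
E
python3 - <<'E'
from cell import r
from h import *
np.set_printoptions(precision=4,suppress=True)
c=r.camera("top"); s=r.camera("side")
im=c["color"]; big=cv2.resize(im,None,fx=4,fy=4,interpolation=cv2.INTER_CUBIC)
hsv=cv2.cvtColor(big,cv2.COLOR_RGB2HSV)
seeds=dict(ground=(282.6,198.6),supply=(225,222.5),signal=(231.5,189),spare=(273.6,233))
S2=s["color"].copy();S2=cv2.resize(S2[195:335,165:335],None,fx=4,fy=4)
vis=big.copy()
for n,(u,v) in seeds.items():
    print(n,im[int(v),int(u)])
    m=((hsv[...,1]<60)&(hsv[...,2]>105)&(hsv[...,2]<165)).astype(np.uint8)
    w=np.zeros_like(m);R=48;U,V=int(4*u),int(4*v);w[V-R:V+R,U-R:U+R]=1
    m=cv2.morphologyEx(m*w,cv2.MORPH_OPEN,np.ones((7,7)))
    cs,_=cv2.findContours(m,cv2.RETR_EXTERNAL,cv2.CHAIN_APPROX_NONE)
    k=max(cs,key=cv2.contourArea); rect=cv2.minAreaRect(k); cv2.drawContours(vis,[k],-1,(255,0,0),1)
    uv=(np.array(rect[0])+.5)/4-.5
    X=onz(c,uv,0.1055); sc=.99/440*1000/4
    print(n,uv,np.array(rect[1])*sc,rect[2],X,"r",np.hypot(*X[:2]))
    q=(proj(s,X)-[165,195])*4; cv2.circle(S2,tuple(int(a) for a in q),4,(255,0,0),1)
cv2.imwrite("pics/v1.png",vis[155*4:275*4,185*4:345*4,::-1]);cv2.imwrite("pics/v2.png",S2[:,:,::-1])
# plate corners (crop px /5 + offset), clear plate upper face
for n,p in dict(a=(128,42),b=(651,135),c=(578,548),d=(38,444)).items():
    print(n,onz(c,(185+(p[0]+.5)/5-.5,155+(p[1]+.5)/5-.5),0.064))
E
```

```text
ground [150 154 159]
ground [282.125 198.625] [34.875 33.75 ] 90.0 [0.6056 0.0404 0.1055] r 0.6069486765187323
supply [153 158 161]
supply [223.9515 222.1559] [25.3809 30.5669] 12.528807640075684 [0.5357 0.1711 0.1055] r 0.5623939508460668
signal [148 153 158]
signal [230.7112 189.1414] [33.8117 16.0507] 10.784297943115234 [0.6171 0.1647 0.1055] r 0.6386665662196902
spare [154 158 160]
spare [273.125 237.   ] [ 8.4375 14.625 ] 90.0 [0.5118 0.0528 0.1055] r 0.5145383658635925
a [0.6911 0.2295 0.064 ]
b [ 0.6677 -0.0365  0.064 ]
c [ 0.4593 -0.0173  0.064 ]
d [0.484  0.2469 0.064 ]
```

View pics/v1.png

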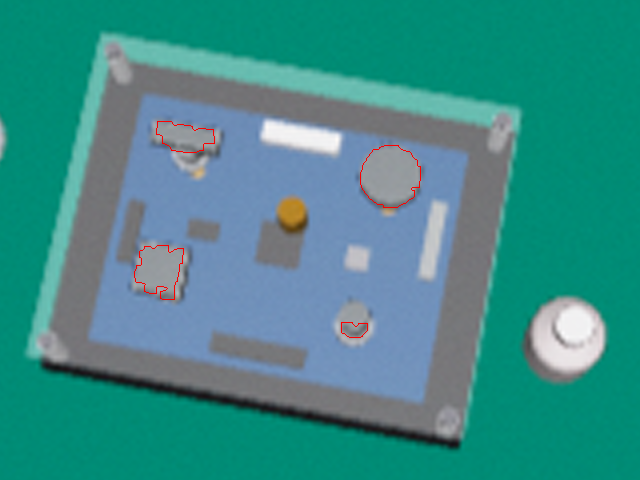

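View pics/v2.png

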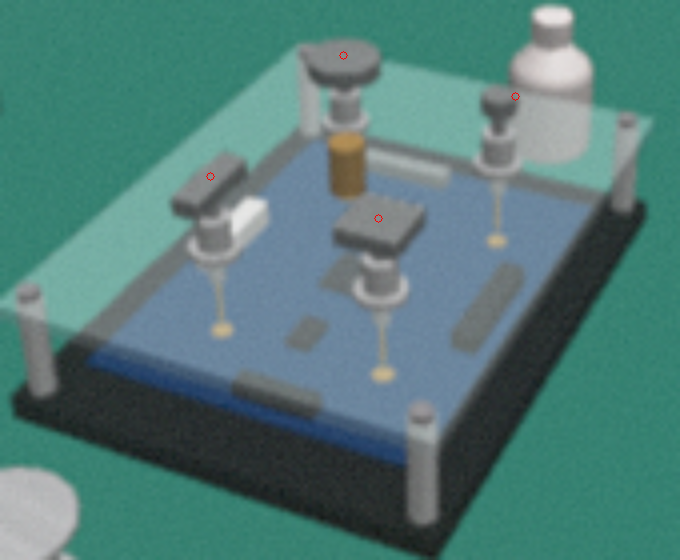

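Each point reprojects onto its cap in the side view, so the positions agree. Now I'll shut the gripper, move over the ground probe and press it with small steps while watching the force.

```bash
cat >> h.py <<'E'
from scipy.spatial.transform import Rotation as Ro
Q=(Ro.from_euler('z',-5,degrees=True)*Ro.from_quat([0,1,0,0])).as_quat()
def press(r,x,y):
    r.movel([x,y,0.112],speed=0.12); r.hold(0.15)
    b=r.get_obs()["wrist_force"][2]; log=[]; z=0.109; ok=False
    while z>0.0900:
        r.movel([x,y,z],speed=0.03)
        o=r.get_obs(); f=o["wrist_force"][2]-b; log.append((round(z,4),round(o["tool_pos"][2],4),round(float(f),1)))
        if f>7: ok=True;break
        z-=0.001 if z>0.0962 else 0.0004
    print(b,log,ok,r.get_obs()["time"])
    return ok
E
python3 - <<'E'
from cell import r
from h import *
np.set_printoptions(precision=4,suppress=True)
r.move_gripper(0.0)
for n,p in dict(g=(.605,.040),su=(.535,.1705),si=(.617,.164)).items(): print(n,r.ik([*p,.12],Q))
r.move_to([.605,.040,.20],Q)
o=r.get_obs(); print(o["time"],o["tool_pos"],o["ee_rot"],Q,o["wrist_force"],o["finger_gap"])
c=r.camera("side");cv2.imwrite("pics/s1.png",c["color"][:,:,::-1])
E
```

```text
g [ 0.0049  0.9003 -0.2596  1.4845  0.2859  0.7941  1.1217]
su [-0.2661  0.8406 -0.1928  1.6592  0.2336  0.6644  0.9028]
si [-0.2138  0.9422 -0.2164  1.3514  0.2288  0.8723  0.9925]
3.0833 [0.6049 0.0411 0.2001] [0.043  0.9991 0.0002 0.    ] [0.0436 0.999  0.     0.    ] [0.2701 0.349  0.1447] -8.81198082651148e-05
```

View pics/s1.png

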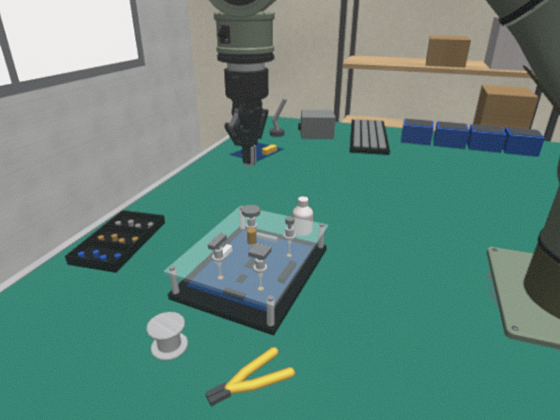

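The shut fingertip is at about (250,163), directly above the ground cap at (251,211). Fixture and bystanders haven't moved. Pressing ground.

```bash
python3 - <<'E'
from cell import r
from h import *
press(r,.605,.040)
r.movel([.605,.040,.17],speed=.12)
c=r.camera("side");cv2.imwrite("pics/s2.png",cv2.resize(c["color"][195:335,165:335,::-1],None,fx=4,fy=4))
print(r.get_obs()["time"])
E
```

```text
-0.26159119042543394 [(0.109, np.float64(0.1089), 0.5), (0.108, np.float64(0.108), -0.1), (0.107, np.float64(0.1069), 0.6), (0.106, np.float64(0.106), 0.2), (0.105, np.float64(0.1049), 0.4), (0.104, np.float64(0.1039), 0.7), (0.103, np.float64(0.1029), -0.0), (0.102, np.float64(0.1019), -0.5), (0.101, np.float64(0.1009), 0.7), (0.1, np.float64(0.0999), 0.7), (0.099, np.float64(0.0989), 0.4), (0.098, np.float64(0.0979), 0.7), (0.097, np.float64(0.0969), -0.3), (0.096, np.float64(0.0959), 0.1), (0.0956, np.float64(0.0956), 1.0), (0.0952, np.float64(0.0952), 1.3), (0.0948, np.float64(0.0948), 1.8), (0.0944, np.float64(0.0944), 0.8), (0.094, np.float64(0.0941), 5.0), (0.0936, np.float64(0.094), 11.5)] True 9.1667
10.0
```

View pics/s2.png

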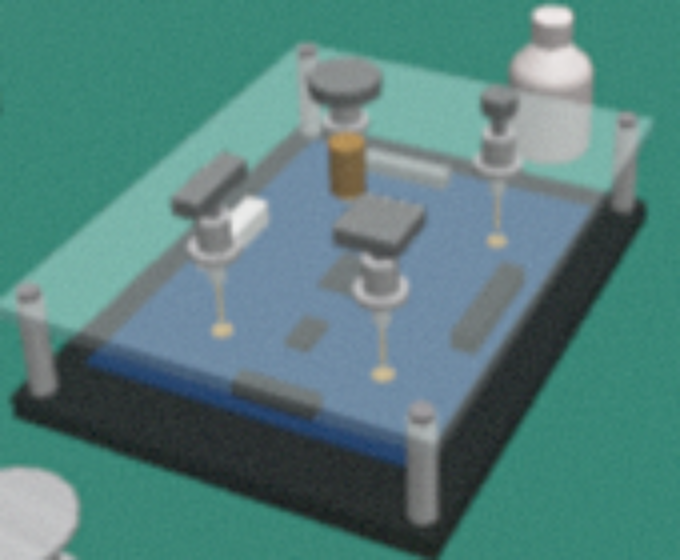

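The ground cap has dropped from row 55 to about row 77 of the crop and sits on its sleeve. The hard stop came at z=0.094 and the peak was 11.5 N. I'll use finer end steps for the supply probe.

```bash
sed -i 's/0.0004/0.0003/; s/f>7/f>5.5/' h.py; python3 - <<'E'
from cell import r
from h import *
r.movel([.535,.1705,.17],speed=.15)
press(r,.535,.1705)
r.movel([.535,.1705,.17],speed=.12)
c=r.camera("side");cv2.imwrite("pics/s3.png",cv2.resize(c["color"][195:335,165:335,::-1],None,fx=4,fy=4))
c=r.camera("top");cv2.imwrite("pics/t3.png",c["color"][:,:,::-1])
print(r.get_obs()["time"])
E
```

```text
-0.9742145453764564 [(0.109, np.float64(0.109), 0.7), (0.108, np.float64(0.108), 1.0), (0.107, np.float64(0.107), 1.8), (0.106, np.float64(0.1059), 1.7), (0.105, np.float64(0.105), 1.8), (0.104, np.float64(0.104), 0.4), (0.103, np.float64(0.1029), 1.2), (0.102, np.float64(0.1019), 1.4), (0.101, np.float64(0.1009), 1.5), (0.1, np.float64(0.0999), 0.3), (0.099, np.float64(0.0989), 1.5), (0.098, np.float64(0.0979), 1.6), (0.097, np.float64(0.0969), 0.4), (0.096, np.float64(0.0959), 0.8), (0.0957, np.float64(0.0957), 1.0), (0.0954, np.float64(0.0954), 2.6), (0.0951, np.float64(0.0951), 2.2), (0.0948, np.float64(0.0948), 2.6), (0.0945, np.float64(0.0945), 2.6), (0.0942, np.float64(0.0942), 1.8), (0.0939, np.float64(0.0941), 6.8)] True 17.1667
18.05
```

View pics/s3.png

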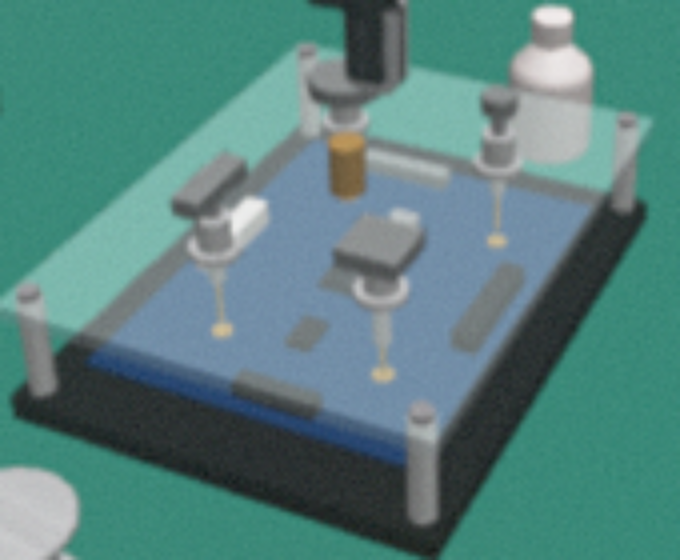

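The supply cap is down on its sleeve: its top face moved from row 222 to about 243 in the crop, and the stop came at z=0.094. The signal and spare caps are still up. Signal is next.

```bash
python3 - <<'E'
from cell import r
from h import *
r.movel([.617,.164,.17],speed=.15)
press(r,.617,.164)
r.movel([.617,.164,.2],speed=.15)
r.movel([.50,.35,.25],speed=.2)
for n in("side","top"):
    c=r.camera(n);cv2.imwrite(f"pics/{n}4.png",c["color"][:,:,::-1])
    a=c["color"][195:335,165:335] if n=="side" else c["color"][155:275,185:345]
    cv2.imwrite(f"pics/{n}4c.png",cv2.resize(a[:,:,::-1],None,fx=4,fy=4))
    d=cv2.absdiff(cv2.imread(f"pics/{n}0.png"),cv2.imread(f"pics/{n}4.png")).max(2)
    cv2.imwrite(f"pics/{n}d.png",np.clip(d.astype(int)*3,0,255).astype(np.uint8))
print(r.get_obs()["time"])
E
```

```text
0.5538643081393054 [(0.109, np.float64(0.109), 0.0), (0.108, np.float64(0.108), -1.1), (0.107, np.float64(0.1069), -0.3), (0.106, np.float64(0.106), -0.6), (0.105, np.float64(0.1049), -0.7), (0.104, np.float64(0.104), -0.0), (0.103, np.float64(0.1029), -0.9), (0.102, np.float64(0.1019), -1.2), (0.101, np.float64(0.1009), -0.6), (0.1, np.float64(0.0999), -0.1), (0.099, np.float64(0.0989), -0.2), (0.098, np.float64(0.0979), -0.0), (0.097, np.float64(0.0969), -0.4), (0.096, np.float64(0.0959), -0.8), (0.0957, np.float64(0.0957), -0.1), (0.0954, np.float64(0.0954), 0.6), (0.0951, np.float64(0.0951), 1.8), (0.0948, np.float64(0.0948), 1.9), (0.0945, np.float64(0.0945), 0.4), (0.0942, np.float64(0.0941), 0.5), (0.0939, np.float64(0.0941), 4.9), (0.0936, np.float64(0.094), 9.1)] True 25.0333
27.2667
```

View pics/side4c.png

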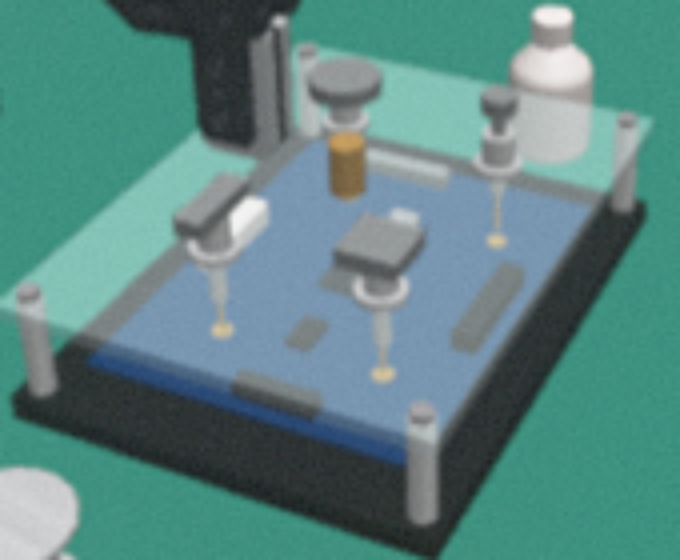

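View pics/side4.png

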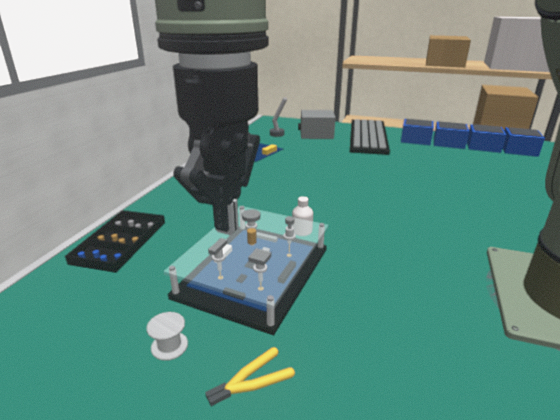

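View pics/topd.png

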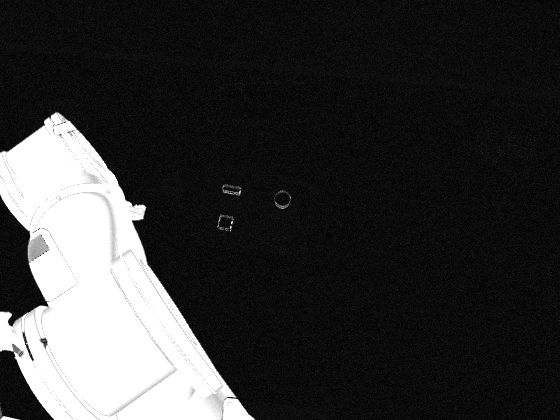

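All three caps sit on their sleeves. In the top difference image the only changes are the three caps, at (231,189), (225,222) and (283,199), plus the arm. The spare, spacer and bottle show no change. In the side view, the spool and cutters are where they were and the arm is clear.

```bash
python3 - <<'E'
from cell import r
r.finish_job(); print(r.get_obs()["time"])
E
```

```text
the job is handed in; nothing more can be done
the job is handed in; nothing more can be done
```

I pressed the ground, supply and signal probes down in that order with the shut fingertips, then backed the arm clear and handed in at about 27 s of the 48 s allowed. The hand-in gave no verdict, so what follows rests on my own checks.

- **Probes:** each press met the hard stop at z ≈ 0.094 m, the stated fully-down height. The side view shows all three caps on their sleeves and the spare still up.
- **Force:** the highest wrist-force readings were 11.5 N for ground, 6.8 N for supply and 9.1 N for signal. I read the force only after each small step, so a brief peak in between could have been missed. The 3 N friction barely showed in the noisy readings, so I relied on the hard stop and the pictures.
- **Bystanders:** comparing the top view before and after, only the three caps and the arm had changed, but the arm hid part of the bench on the spool and cutters side. The side view shows the spool and cutters where they stood.
- **Measurement that disagreed:** the colour mask caught only part of the spare cap, so its position came out about 12 mm off. I didn't use that point. The other three caps matched in both camera views.

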